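# Rock the spouted tub to pour out the snowballs

## Robot

A 6-joint arm with a two-finger parallel gripper is mounted at the origin on the work surface. World frame = base frame: x ahead of the robot, y to its left, z up, the work surface at z = 0. Lengths are in m, angles in rad, forces in N, time in s.
With the tool pointing down it reaches from about 0.225 to 0.875 m from the base axis. Payload 3.4 kg.
Tool frame: the origin (TCP) lies midway between the tips of the shut fingers; the grasp point (between the pads) lies 19 mm behind it (manip.tcp_to_grasp is the distance from the TCP to the grasp point, in m); x points along the fingers, y is the direction in which the jaws open and shut, and the axes are right-handed (so a half turn about x gives the same grasp; the last joint's range is limited). The gripper opens to 85 mm and grips with 20 to 120 N. Pads are 22 mm wide; open, the fingers measure 114 mm over their backs; the gripper's body (76 mm by 85 mm) begins 54 mm behind the grasp point. The pads swing forward as they close: fully open they stand 13 mm farther back than shut.
Start: joints at [-1.454, 0.276, 1.505, -0, 1.361, -0.121], TCP at [0.135, -0.559, 0.206] pointing down, gripper open.
Joint ranges: [-2.89, 2.89], [-0.75, 2.08], [0.22, 2.7], [-1.18, 4.32], [0.11, 2.71], [-2.7, 2.7]. Speed limits (rad/s): [2.57, 2.57, 3.14, 3.14, 3.14, 3.14].

## Interface

Orientations are given as a unit quaternion [w, x, y, z].
In Python, from rig import readout, eyes, job, manip gives the robot as it stands. The module is installed in compiled form; this text tells all that it offers.
- The arm moves only by the tool carry_out, never from a script. Its argument "deltas" is one flat list of numbers, 7 for each row, row after row: the shift along the tool's x, y, z scaled (see below), then the turn, a rotation vector about the tool's x, y, z scaled (see below), then the opening, from -1 (shut) to 1 (fully open). In form: [dx, dy, dz, ax, ay, az, grip, dx, dy, dz, ax, ay, az, grip, ...]. A call has 1 to 10 rows; each row shifts and turns the commanded pose from where the row before left it, along the tool's axes as they then stand; what a row does not reach is not made up. The controller multiplies each number of a shift by 60 mm and each number of a turn by 4 degrees. A row lasts 1/8 s, in which the tool goes at most 62.5 mm and 10.7 degrees, less where a joint would pass 70% of its speed; a pose out of reach is approached as far as the arm can. A call with a number of a shift or a turn outside -1 to 1 is refused whole. A call with a gripper value outside its range is refused whole. The fingers move at their own pace and stop on an object; "newtons" is the grip in N (left out, the last holds). Time passes only in rows, so rows that do not move let the fingers close. It gives the time, the measured TCP pose, the force and the opening at its end, in the units of the state.
- readout.get_state(): the state, without advancing time (a new reading comes with each control period).
- eyes.get_image(name): name is "side" or "top" or "wrist"; returns a dict with "color" (384x512x3 uint8, red, green, blue), "z_map" (384x512 float32, m along the optical axis (not along the pixel's ray), 0 where there is no reading), "mtx" (3x3 intrinsics, pixels), "origin" and "orientation" of the camera in the world. Camera axes: x right, y down, z forward; pixel columns grow to the right and rows downward; lengths in m; the calibration is good to about 2 mm. A picture is of the moment at which its call begins.
- job.sign_off(): hands the job in, once; it reports no verdict.
The state is a dict: "clock": time; "qpos": joint angles; "qd": joint speeds; "effort": joint torques, N m; "position": TCP position; "ee_rot": TCP orientation; "contact_force": force on the tool from outside, world axes, zero at the start; "moment": the same for the moment, N m; "width": finger opening in m.
Only numpy, scipy, OpenCV 4.12 (cv2) and the standard library are available. Lean on these libraries where they do the work, as an engineer would, in place of code of your own. Each camera call takes 0.05 s, during which the arm holds its last target.

## Task

Pour both ceramic snowballs out of the heavy tub with the sloping pouring front into the cork-floored tray in front of it. Do not lift or slide the tub: rock it forward on its front base edge by the wooden swivel grip on its back, then rock it back until it stands upright on the same spot, and let go.

Things in the scene. Friction and masses are not known exactly. Their poses are not given: they have to be found in the camera images.
- tub: Loose grey stoneware tub, 0.8 kg, base 100 x 90 mm, with sloping pouring front, holding the snowballs, on the plinth. Its front base edge is rounded, radius 6 mm: origin mid-way along its axis, 6 mm above the plinth; x the way it pours, z up. Inside front slopes up 35 degrees to the lip (x 43, z 60): the balls roll out at 50 to 57 degrees of lean. Beside it: an empty straight tub with a like grip.
- grip (a point): Centre of the tub's wooden swivel grip, at x -89, y 0, z 149 mm in the tub's frame: a cylinder lying along y, 24 mm in diameter, 30 mm long, flat ends. It turns freely about y on a tab 14 mm wide (y), 12 mm thick, that stands on the middle of the back wall, whose top is at z 105; so fingers that pinch its flat ends can stay upright as the tub rocks. Axes as the tub's.
- tray: Fixed maple stand. Origin: on the work surface under the tray's centre; x away from the plinth, z up. Tray inside x -105 to 105, y -125 to 125 mm, cork floor at z 6, walls 40 high. Plinth behind it: x -255 to -105, same width, top at z 40, with a stop strip 8 high and 8 thick along its front: the tub's rounded edge rests 2 to 4 mm short of the strip, which keeps it from sliding forward.
- snowball_a: One white ceramic snowball, a plain ball 32 mm in diameter, 30 g, in the spouted tub at the start. Origin at its centre.
- snowball_b: The other white ceramic snowball, alike. Origin at its centre.
Mind the look-alikes: they are no part of the job. Leave any purple, turquoise or yellow look-alike of the snowball_b alone.

How it is judged:
By the outcome, as a careful person would: the job done as asked, in the order asked, and still so for the second after the job is handed in, with the robot touching nothing.
It also fails if it takes over 40 s, if anything falls off the work surface, if the arm or the gripper's body presses on something with over 40 N, if the wrist force passes 120 N, or if a joint passes its speed limit or range.

## Working session

There is one attempt and no reset: what is moved stays moved. The work goes in short steps, Python scripts to look and compute and a tool call to move; the robot and the scene stay as the last step left them, time stands still between calls to the robot, and variables do not carry over. Pictures are saved under pics/ and viewed, and the job is handed in when it is done.

Besides the shell and the picture viewer there is one more tool, called after "Emit:" as name(argument=value, ...), one argument or row to a line, values as JSON. carry_out: Moves the arm, as the interface text tells. Its arguments: {"type":"object","properties":{"deltas":{"type":"array"},"newtons":{"type":"number"}},"required":["deltas"]}

```bash
mkdir -p pics; cat > h.py <<'E'
import numpy as np, cv2
from rig import readout, eyes, job, manip
from scipy.spatial.transform import Rotation as R
def quat(q): return R.from_quat([q[1],q[2],q[3],q[0]])
def snap(n,f=None):
    im=eyes.get_image(n)
    if f: cv2.imwrite('pics/'+f,im['color'][:,:,::-1])
    return im
def cloud(im):
    z=im['z_map'];K=im['mtx'];v,u=np.mgrid[:z.shape[0],:z.shape[1]]
    p=np.stack([(u-K[0,2])/K[0,0]*z,(v-K[1,2])/K[1,1]*z,z],-1)
    o=np.asarray(im['orientation'])
    Rm=quat(o).as_matrix() if o.size==4 else o
    return p@Rm.T+np.asarray(im['origin'])
E
python3 - <<'E'
from h import *
s=readout.get_state();print(s, manip.tcp_to_grasp)
a=snap('top','t0.png');b=snap('side','s0.png')
print(a['origin'],a['orientation'],b['origin'],b['orientation'],a['mtx'])
cv2.imwrite('pics/w0.png',eyes.get_image('wrist')['color'][:,:,::-1])
np.savez('0.npz',tc=cloud(a),sc=cloud(b),ti=a['color'],si=b['color'])
E
```

```text
{'clock': 0.0, 'qpos': array([-1.45400888e+00,  2.76561931e-01,  1.50613245e+00,  1.76473140e-05,
        1.36070826e+00, -1.20978941e-01]), 'qd': array([-0.00031274, -0.00013862, -0.00021082, -0.00019372,  0.00164893,
        0.00161668]), 'effort': array([-1.64441994e-03, -4.16782129e+01, -2.45812869e+01, -4.80536855e-04,
        1.12037198e-02, -4.95956471e-06]), 'position': array([ 0.13537632, -0.55824086,  0.20525889]), 'ee_rot': array([ 0.08322399,  0.70212313,  0.08450382, -0.70210824]), 'contact_force': array([-0.8442942 ,  0.1977811 , -0.20980356]), 'moment': array([-0.02552973, -0.03630313,  0.05654687]), 'width': 0.08549048081285224} 0.0187
[ 0.50702506 -0.08527044  1.0587055 ] [-0.05738308  0.70824944 -0.70275764  0.03495153] [ 0.42213172 -0.58226503  0.65000537] [-0.37994813  0.90701846 -0.17085543  0.0613625 ] [[469.76216393   0.         257.72827929]
 [  0.         469.76216393 190.29444326]
 [  0.           0.           1.        ]]
```

View pics/t0.png

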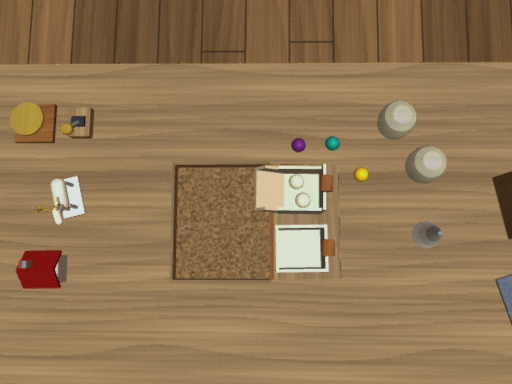

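View pics/s0.png

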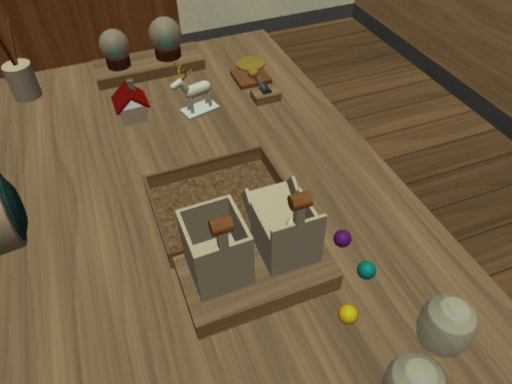

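Top view: the spouted tub is at (292,188), with the balls at (296,182) and (303,200) and its grip at (327,183). The look-alike tub is at (302,248), with its grip at (329,247). The coloured balls at (298,145), (332,143) and (361,174) are not part of the job. Candidates for the grip are (327,183) and (329,247). I choose (327,183), because that tub has the sloped front and holds the two white balls.

```bash
python3 - <<'E'
from h import *
d=np.load('0.npz');tc,sc,ti,si=d['tc'],d['sc'],d['ti'],d['si']
cv2.imwrite('pics/crop.png',np.hstack([cv2.resize(ti[155:285,245:350,::-1],None,fx=4,fy=4,interpolation=cv2.INTER_CUBIC)[:480,:400],cv2.resize(si[170:300,170:340,::-1],(400,480))]))
for n,c,im,boxes in (('top',tc,ti,[(170,200,315,340),(235,260,315,340)]),('side',sc,si,[(188,214,284,316),(212,238,205,236)])):
    hsv=cv2.cvtColor(im,cv2.COLOR_RGB2HSV)
    for r0,r1,c0,c1 in boxes:
        P=c[r0:r1,c0:c1].reshape(-1,3);H=hsv[r0:r1,c0:c1].reshape(-1,3)
        m=(P[:,2]>0.185)&(H[:,1]>110)
        Q=P[m];print(n,m.sum(),Q.mean(0),Q.min(0),Q.max(0),np.percentile(Q,[5,95],axis=0).tolist())
        if len(Q)>5:
            w=cv2.minAreaRect((Q[:,:2]*1000).astype(np.float32));print(w)
# tray/plinth: front-edge directions from top cloud, height 0.03-0.05
z=tc[:,:,2]
print('plinth/tray samples')
for nm,a,b in (('traywall',.036,.052),):
    m=(z>a)&(z<b);
    m[:, :165]=0;m[:,345:]=0;m[:155]=0;m[290:]=0
    pts=(tc[m][:,:2]*1000).astype(np.float32);print(nm,m.sum(),cv2.minAreaRect(pts),cv2.boxPoints(cv2.minAreaRect(pts)).tolist())
# tub rims
for r0,r1 in ((160,218),(222,276)):
    sub=tc[r0:r1,250:340].reshape(-1,3);m=(sub[:,2]>.135)&(sub[:,2]<.16)
    print('rim',m.sum(),np.median(sub[m],0),cv2.minAreaRect((sub[m][:,:2]*1000).astype(np.float32)), cv2.boxPoints(cv2.minAreaRect((sub[m][:,:2]*1000).astype(np.float32))).tolist())
for u,v in ((296,182),(303,200),(298,145),(327,183),(200,220),(310,217)):print((u,v),tc[v,u])
E
```

```text
top 212 [ 0.63354893 -0.18227622  0.20364606] [ 0.61931737 -0.19465096  0.19423352] [ 0.64882473 -0.17170097  0.20884805] [[0.6203503038665, -0.1931985490978363, 0.19564618116431734], [0.6478357394180599, -0.17196039944724797, 0.20766657899383806]]
((634.0172119140625, -183.22354125976562), (22.8325252532959, 29.405109405517578), 89.3655014038086)
top 209 [ 0.51611721 -0.18333851  0.21215704] [ 0.50273313 -0.19719057  0.19299635] [ 0.52981476 -0.08527044  1.0587055 ] [[0.502937287123092, -0.19446983294517298, 0.19708561788464224], [0.5295765444885064, -0.1744706057399596, 0.2083661535657107]]
((516.112548828125, -141.21592712402344), (27.00777244567871, 111.95782470703125), 0.21314051747322083)
side 384 [ 0.63132273 -0.18984742  0.20338224] [ 0.42213172 -0.58226503  0.18680148] [ 0.64966987 -0.17446016  0.65000537] [[0.6192293271396995, -0.1956618930943925, 0.1927537366525743], [0.6473098531572502, -0.17860090191868444, 0.20799763400402674]]
((539.1165161132812, -381.4100036621094), (463.5292663574219, 35.40327072143555), 64.149658203125)
side 404 [ 0.51454623 -0.19250738  0.20387841
[... 814 characters left out ...]
578125, -187.1243438720703], [679.47802734375, -181.4506072998047], [589.51416015625, -180.7966766357422]]
rim 578 [ 0.51493365 -0.13023964  0.15043353] ((515.5299072265625, -139.9755859375), (89.93724060058594, 100.01704406738281), 1.7556215524673462) [[469.05029296875, -91.36822509765625], [472.114501953125, -191.33831787109375], [562.009521484375, -188.58294677734375], [558.9453125, -88.61285400390625]]
(296, 182) [ 0.65140302 -0.13308471  0.09480094]
(303, 200) [ 0.61377081 -0.14729615  0.09698131]
(298, 145) [ 0.74384086 -0.14063571  0.03340198]
(327, 183) [ 0.63332138 -0.18418754  0.20512598]
(200, 220) [0.57703876 0.07810964 0.00693378]
(310, 217) [ 0.58336602 -0.16618461  0.03746682]
```

View pics/crop.png

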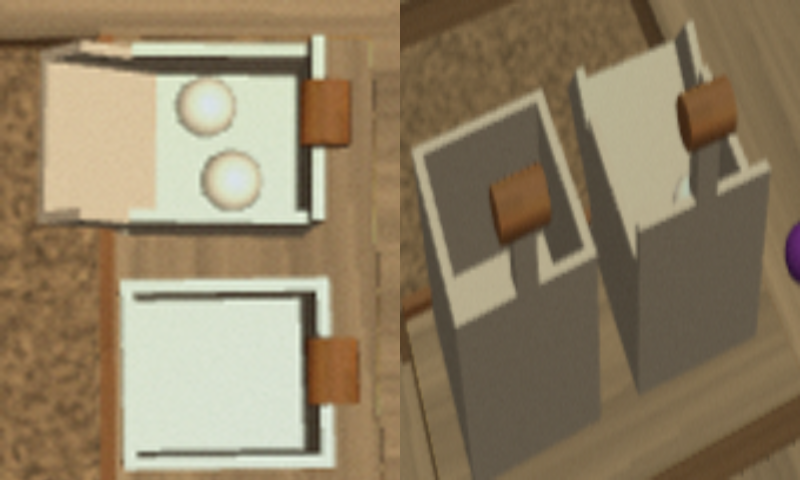

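View pics/w0.png

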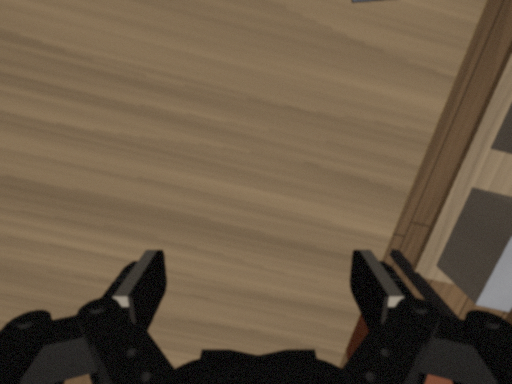

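The crop confirms it: the upper tub has the sloped tan front and two white balls, and its grip at top (327,183) stands on the back wall. The pour direction is world +y.

```bash
python3 - <<'E'
from h import *
d=np.load('0.npz');tc,sc,ti,si=d['tc'],d['sc'],d['ti'],d['si']
s=readout.get_state();M=quat(s['ee_rot']).as_matrix();print('tool axes cols\n',M.round(4),s['position'])
# tub yaw: rim points
for c,(r0,r1,c0,c1) in ((tc,(155,222,245,345)),(sc,(150,280,235,335))):
    P=c[r0:r1,c0:c1].reshape(-1,3)
    b=P[(abs(P[:,2]-.151)<.003)&(P[:,1]<-.17)&(P[:,1]>-.195)&(P[:,0]>.58)&(P[:,0]<.69)]
    print('back',len(b),b.min(0),b.max(0),cv2.fitLine((b[:,:2]).astype(np.float32),cv2.DIST_HUBER,0,.01,.01).ravel())
    for lo,hi in ((.58,.60),(.67,.69)):
        b=P[(P[:,2]>.1)&(P[:,2]<.16)&(P[:,0]>lo)&(P[:,0]<hi)&(P[:,1]<-.09)&(P[:,1]>-.18)]
        print('side',lo,len(b),b[:,:2].mean(0),cv2.fitLine((b[:,:2]).astype(np.float32),cv2.DIST_HUBER,0,.01,.01).ravel()) if len(b)>5 else 0
    g=P[(P[:,2]>.19)&(P[:,2]<.22)&(P[:,1]<-.15)]
    print('grip',len(g),g.min(0),g.max(0))
# stop strip / plinth profile along y at x=.575,.70
for col in (0,):
  for x in (.572,.578):
    Q=tc.reshape(-1,3);q=Q[abs(Q[:,0]-x)<.0015];q=q[(q[:,1]>-.26)&(q[:,1]<-.06)];q=q[q[:,1].argsort()];print(x,(q[:,1:]*1000).round(0).astype(int).tolist()[::2])
E
```

```text
tool axes cols
 [[-2.000e-04  2.355e-01 -9.719e-01]
 [ 1.400e-03 -9.719e-01 -2.355e-01]
 [-1.000e+00 -1.400e-03 -2.000e-04]] [ 0.13538649 -0.55840712  0.20542729]
back 85 [ 0.59038256 -0.187065    0.14804505] [ 0.67929147 -0.18223368  0.15379566] [ 0.9999646  -0.00841514  0.6301574  -0.18456185]
side 0.58 181 [ 0.59200713 -0.13436841] [ 0.00344295  0.9999941   0.59200716 -0.1343684 ]
side 0.67 228 [ 0.67591617 -0.13689476] [ 0.01337222  0.9999106   0.6749527  -0.1378775 ]
grip 229 [ 0.61931737 -0.19465096  0.19341515] [ 0.64882473 -0.17049959  0.20884805]
back 253 [ 0.5891092  -0.19058907  0.14806101] [ 0.67941975 -0.17880827  0.15377379] [ 0.99999845 -0.00174667  0.6272949  -0.18731634]
side 0.58 365 [ 0.590783   -0.13644037] [ 0.01189438  0.99992925  0.5900923  -0.13674651]
side 0.67 130 [ 0.67493723 -0.13723431] [ 0.01708503  0.999854    0.6742976  -0.1321818 ]
grip 385 [ 0.6185876  -0.19677405  0.19018978] [ 0.64966987 -0.17446016  0.209939  ]
0.572 [[-258, 1], [-256, 2], [-254, 2], [-252, 0], [-247, 2], [-245, 0], [-243, -2], [-241, 0], [-239, -2], [-236, -1], [-234, -2], [-226,
[... 588 characters left out ...]
5, 0], [-241, -2], [-236, 1], [-227, 38], [-224, 37], [-222, 40], [-220, 42], [-218, 41], [-216, 38], [-214, 36], [-211, 39], [-209, 40], [-207, 37], [-205, 40], [-203, 40], [-200, 41], [-198, 42], [-196, 39], [-194, 41], [-190, 39], [-188, 39], [-186, 38], [-183, 42], [-181, 38], [-179, 38], [-177, 37], [-175, 38], [-173, 38], [-170, 39], [-168, 37], [-166, 39], [-164, 39], [-162, 40], [-159, 40], [-157, 38], [-155, 40], [-153, 38], [-151, 45], [-149, 41], [-144, 38], [-140, 41], [-136, 39], [-134, 38], [-129, 39], [-125, 37], [-123, 40], [-118, 38], [-114, 41], [-110, 42], [-106, 36], [-101, 45], [-97, 40], [-92, 37], [-88, 39], [-84, 49], [-79, 44], [-75, 7], [-70, 3], [-66, 4], [-61, 7]]
```

Emit:
carry_out(
  deltas=[-0.1,0,0,-1,0,0,1,-0.1,0,0,-1,0,0,1,-0.1,0,0,-1,0,0,1,-0.1,0,0,-1,0,0,1,-0.1,0,0,-1,0,0,1,-0.1,0,0,-1,0,0,1,-0.1,0,0,-1,0,0,1,-0.1,0,0,-1,0,0,1,-0.1,0,0,-1,0,0,1,-0.1,0,0,-1,0,0,1],
)

```text
clock: 1.4
position: [0.1354, -0.5586, 0.2659]
ee_rot: [0.319, 0.631, 0.32, -0.631]
contact_force: [0.3, -0.4, 0.2]
width: 0.0855
```

Emit:
carry_out(
  deltas=[0,0,0,-1,0,0,1,0,0,0,-1,0,0,1,0,0,0,-1,0,0,1,0,0,0,-1,0,0,1,0,0,0,-1,0,0,1,0,0,0,-1,0,0,1,0,0,0,-1,0,0,1,0,0,0,-1,0,0,1,0,0,0,-1,0,0,1],
)

```text
clock: 2.52
position: [0.1354, -0.5586, 0.2657]
ee_rot: [0.499, 0.501, 0.499, -0.501]
contact_force: [-0.2, 0.1, 0.4]
width: 0.0854
```

```bash
cat > st.py <<'E'
from h import *
s=readout.get_state();M=quat(s['ee_rot']).as_matrix();print(s['clock'],'\n',M.round(4),s['position'].round(4),s['qpos'].round(3),s['contact_force'].round(1),s['width'].round(4))
t=np.array([.634,-.184,.250]);d=t-s['position'];print('to hover: tool units',(M.T@d/0.06).round(3))
E
python3 st.py
```

```text
Traceback (most recent call last):
  File "st.py", line 2, in <module>
    s=readout.get_state();M=quat(s['ee_rot']).as_matrix();print(s['clock'],'\n',M.round(4),s['position'].round(4),s['qpos'].round(3),s['contact_force'].round(1),s['width'].round(4))
                                                                                                                                                                 ^^^^^^^^^^^^^^^^
AttributeError: 'float' object has no attribute 'round'
```

```bash
sed -i "s/s\['width'\].round(4)/s['width']/" st.py; python3 st.py
```

```text
2.525 
 [[-1.0e-04  1.0e+00 -4.2e-03]
 [ 8.0e-04 -4.2e-03 -1.0e+00]
 [-1.0e+00 -1.0e-04 -8.0e-04]] [ 0.1354 -0.5586  0.2657] [-1.454  0.249  1.396  0.     1.497 -1.45 ] [-0.2  0.1  0.4] 0.08542949255809816
to hover: tool units [ 0.266  8.283 -6.279]
```

Emit:
carry_out(
  deltas=[0,0.7,-0.53,0,0,0,1,0,0.7,-0.53,0,0,0,1,0,0.7,-0.53,0,0,0,1,0,0.7,-0.53,0,0,0,1,0,0.7,-0.53,0,0,0,1,0,0.7,-0.53,0,0,0,1,0,0.7,-0.53,0,0,0,1,0,0.7,-0.53,0,0,0,1,0,0.7,-0.53,0,0,0,1,0,0.7,-0.53,0,0,0,1],
)

```text
clock: 3.78
position: [0.5586, -0.2424, 0.2658]
ee_rot: [-0.498, -0.501, -0.498, 0.502]
contact_force: [0.1, -0.5, 1.6]
width: 0.0852
```

Emit:
carry_out(
  deltas=[0,0.7,-0.53,0,0,0,1,0,0.58,-0.45,0,0,0,1,0.1,0,0,0,0,0,1,0.1,0,0,0,0,0,1],
)

```text
clock: 4.28
position: [0.634, -0.1855, 0.2532]
ee_rot: [-0.498, -0.501, -0.499, 0.502]
contact_force: [0.1, -0.5, 0.9]
width: 0.0856
```

```bash
python3 st.py; python3 - <<'E'
from h import *
snap('wrist','w1.png');snap('side','s1.png')
E
```

```text
4.275 
 [[-1.8e-03  1.0e+00 -6.3e-03]
 [-2.0e-04 -6.3e-03 -1.0e+00]
 [-1.0e+00 -1.8e-03  3.0e-04]] [ 0.634  -0.1855  0.2532] [-3.890e-01  3.890e-01  1.220e+00 -1.000e-03  1.534e+00 -3.830e-01] [ 0.1 -0.5  0.9] 0.08560272822376183
to hover: tool units [ 0.053 -0.    -0.024]
```

View pics/w1.png

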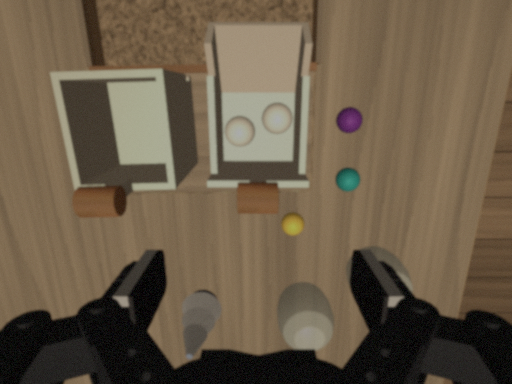

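View pics/s1.png

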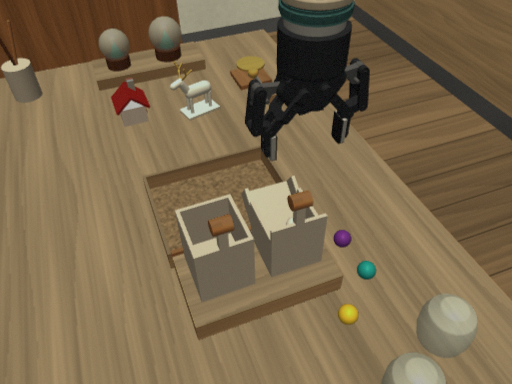

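The wrist picture shows the grip at (258,198), centred between the fingers at columns 150 and 365. The side picture shows the gripper directly over it. Next I descend.

Emit:
carry_out(
  deltas=[0.17,0,-0.02,0,0,0,1,0.17,0,0,0,0,0,1,0.17,0,0,0,0,0,1,0.17,0,0,0,0,0,1,0.17,0,0,0,0,0,1,0.17,0,0,0,0,0,1,0.17,0,0,0,0,0,1,0.14,0,0,0,0,0,1,0,0,0,0,0,0,0.2,0,0,0,0,0,0,0],
  newtons=30,
)

```text
clock: 5.62
position: [0.635, -0.1842, 0.1746]
ee_rot: [0.499, 0.502, 0.498, -0.502]
contact_force: [-0.3, -0.7, 0.7]
width: 0.0517
```

```bash
python3 st.py; python3 - <<'E'
from h import *
snap('wrist','w2.png');a=snap('side','s2.png')['color']
cv2.imwrite('pics/s2c.png',cv2.resize(a[100:300,200:400,::-1],(600,600)))
E
```

```text
5.625 
 [[ 7.0e-04  1.0e+00 -6.5e-03]
 [-4.0e-04 -6.5e-03 -1.0e+00]
 [-1.0e+00  7.0e-04  4.0e-04]] [ 0.635  -0.1842  0.1746] [-0.387  0.422  1.359 -0.     1.36  -0.381] [-0.3 -0.7  0.7] 0.05173933052720295
to hover: tool units [-1.256 -0.015 -0.003]
```

View pics/w2.png

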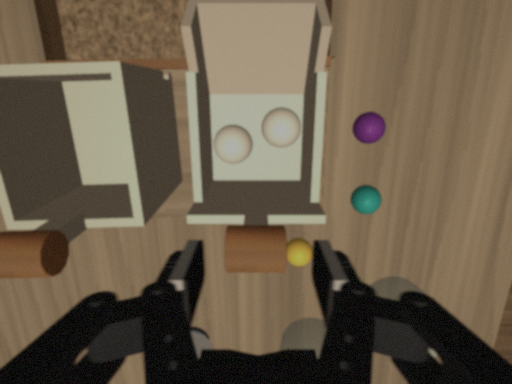

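View pics/s2c.png

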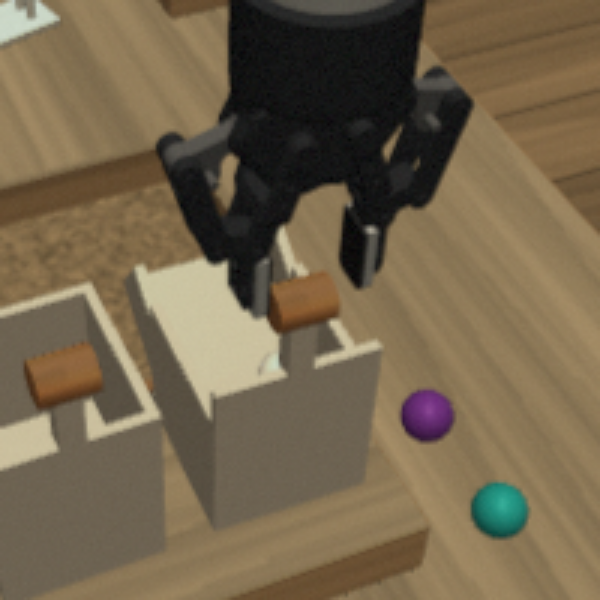

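```bash
python3 - <<'E'
from h import *
for n in ('side','top'):
    im=snap(n);P=cloud(im).reshape(-1,3);C=im['color'].reshape(-1,3)
    hsv=cv2.cvtColor(im['color'],cv2.COLOR_RGB2HSV).reshape(-1,3)
    for lo,hi in ((.585,.622),(.648,.69)):
        m=(P[:,0]>lo)&(P[:,0]<hi)&(P[:,2]>.155)&(P[:,2]<.215)&(P[:,1]>-.25)&(P[:,1]<-.1)&~((hsv[:,0]<20)&(hsv[:,1]>110))
        if m.sum():
            Q=P[m];print(n,m.sum(),Q.min(0).round(4),Q.max(0).round(4),np.percentile(Q,[5,95],axis=0).round(4).tolist())
    g=(P[:,2]>.187)&(P[:,2]<.22)&(abs(P[:,0]-.634)<.018)&(hsv[:,1]>110)&(hsv[:,0]<20)&(P[:,1]<-.15)
    if g.sum():print('grip',g.sum(),P[g].min(0),P[g].max(0))
E
```

```text
side 45 [ 0.6009 -0.1961  0.184 ] [ 0.6201 -0.1787  0.215 ] [[0.6013, -0.1953, 0.1874], [0.6196, -0.1822, 0.2145]]
side 72 [ 0.6487 -0.1957  0.1971] [ 0.6698 -0.1727  0.215 ] [[0.6567, -0.1955, 0.2029], [0.6678, -0.1758, 0.2146]]
grip 350 [ 0.61840686 -0.19698653  0.18714826] [ 0.64949561 -0.17360366  0.20938976]
top 5 [ 0.601  -0.1775  0.1958] [ 0.6216 -0.1704  0.214 ] [[0.601, -0.1771, 0.1995], [0.6189, -0.1708, 0.214]]
grip 3 [ 0.61950635 -0.17213059  0.19736487] [ 0.62506227 -0.17173826  0.20114531]
```

The fingers cover y -0.196 to -0.173, which matches the grip. I'll lower 3 mm and close.

Emit:
carry_out(
  deltas=[0.05,-0.01,0,0,0,0,0,0,0,0,0,0,0,-0.3,0,0,0,0,0,0,-0.5,0,0,0,0,0,0,-1,0,0,0,0,0,0,-1,0,0,0,0,0,0,-1],
  newtons=30,
)

```text
clock: 6.58
position: [0.6337, -0.184, 0.1712]
ee_rot: [-0.498, -0.501, -0.499, 0.502]
contact_force: [-1.3, -0.0, 0.9]
width: 0.029
```

```bash
python3 st.py; python3 - <<'E'
from h import *
a=snap('side')['color'];b=snap('top')['color']
cv2.imwrite('pics/s3c.png',np.hstack([cv2.resize(a[130:280,220:350,::-1],(400,460)),cv2.resize(b[155:285,235:348,::-1],(400,460))]))
E
```

```text
6.575 
 [[-9.0e-04  1.0e+00 -6.6e-03]
 [ 1.0e-04 -6.6e-03 -1.0e+00]
 [-1.0e+00 -9.0e-04 -1.0e-04]] [ 0.6337 -0.184   0.1712] [-0.388  0.423  1.366 -0.     1.354 -0.381] [-1.3 -0.   0.9] 0.02902058172350581
to hover: tool units [-1.314  0.004 -0.   ]
```

View pics/s3c.png

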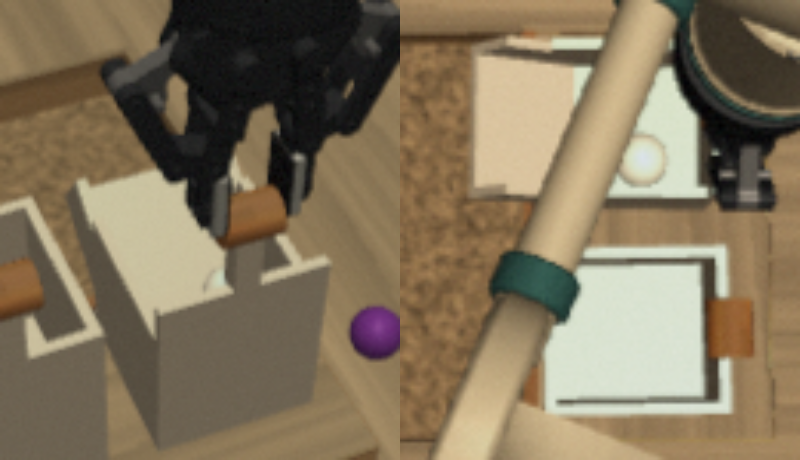

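```bash
cat > plan.py <<'E'
import numpy as np
def pos(t,gap=2.5):
    a=np.radians(t);return np.array([-89*np.cos(a)+149*np.sin(a)+min(6*a,gap), 89*np.sin(a)+149*np.cos(a)])
def rows(th):
    q=pos(th[0]);cum=np.round(np.array([pos(t)-q for t in th])/60,2)
    d=np.diff(cum,axis=0);print(th);print(', '.join('%.2f, 0, %.2f, 0, 0, 0, -1'%(-b,-a) for a,b in d))
E
python3 - <<'E'
from plan import *
rows(list(np.arange(0,31,3.)));rows(list(np.arange(30,51,2.)));rows(list(np.arange(50,61,1.)))
E
```

```text
[np.float64(0.0), np.float64(3.0), np.float64(6.0), np.float64(9.0), np.float64(12.0), np.float64(15.0), np.float64(18.0), np.float64(21.0), np.float64(24.0), np.float64(27.0), np.float64(30.0)]
-0.07, 0, -0.14, 0, 0, 0, -1, -0.07, 0, -0.14, 0, 0, 0, -1, -0.06, 0, -0.14, 0, 0, 0, -1, -0.05, 0, -0.15, 0, 0, 0, -1, -0.05, 0, -0.15, 0, 0, 0, -1, -0.04, 0, -0.15, 0, 0, 0, -1, -0.03, 0, -0.16, 0, 0, 0, -1, -0.02, 0, -0.15, 0, 0, 0, -1, -0.01, 0, -0.15, 0, 0, 0, -1, -0.01, 0, -0.15, 0, 0, 0, -1
[np.float64(30.0), np.float64(32.0), np.float64(34.0), np.float64(36.0), np.float64(38.0), np.float64(40.0), np.float64(42.0), np.float64(44.0), np.float64(46.0), np.float64(48.0), np.float64(50.0)]
0.00, 0, -0.10, 0, 0, 0, -1, -0.00, 0, -0.10, 0, 0, 0, -1, 0.01, 0, -0.10, 0, 0, 0, -1, 0.01, 0, -0.10, 0, 0, 0, -1, 0.02, 0, -0.10, 0, 0, 0, -1, 0.01, 0, -0.10, 0, 0, 0, -1, 0.03, 0, -0.10, 0, 0, 0, -1, 0.02, 0, -0.10, 0, 0, 0, -1, 0.03, 0, -0.10, 0, 0, 0, -1, 0.03, 0, -0.09, 0, 0, 0, -1
[np.float64(50.0), np.float64(51.0), np.float64(52.0), np.float64(53.0), np.float64(54.0), np.float64(55.0), np.float64(56.0), np.float64(57.0), np.float64(58.0), np.float64(59.0), np.float64(60.0)]
0.02, 0, -0.05, 0, 0, 0, -1, 0.01, 0, -0.04, 0, 0, 0, -1, 0.02, 0, -0.05, 0, 0, 0, -1, 0.02, 0, -0.05, 0, 0, 0, -1, 0.02, 0, -0.04, 0, 0, 0, -1, 0.02, 0, -0.05, 0, 0, 0, -1, 0.03, 0, -0.05, 0, 0, 0, -1, 0.02, 0, -0.04, 0, 0, 0, -1, 0.02, 0, -0.05, 0, 0, 0, -1, 0.03, 0, -0.04, 0, 0, 0, -1
```

Emit:
carry_out(
  deltas=[-0.07,0,-0.14,0,0,0,-1,-0.07,0,-0.14,0,0,0,-1,-0.06,0,-0.14,0,0,0,-1,-0.05,0,-0.15,0,0,0,-1],
)

```text
clock: 7.18
position: [0.6343, -0.1492, 0.1866]
ee_rot: [-0.498, -0.501, -0.498, 0.502]
contact_force: [-2.2, -2.1, -1.3]
width: 0.0294
```

```bash
python3 st.py; python3 - <<'E'
from h import *
a=snap('side')['color']
cv2.imwrite('pics/s4c.png',cv2.resize(a[130:280,200:350,::-1],(460,460)))
E
```

```text
7.175 
 [[-1.0e-04  1.0e+00 -6.3e-03]
 [-2.0e-04 -6.3e-03 -1.0e+00]
 [-1.0e+00 -1.0e-04  2.0e-04]] [ 0.6343 -0.1492  0.1866] [-0.338  0.402  1.362 -0.     1.378 -0.331] [-2.2 -2.1 -1.3] 0.029394068977094793
to hover: tool units [-1.057e+00 -1.000e-03  5.800e-01]
```

View pics/s4c.png

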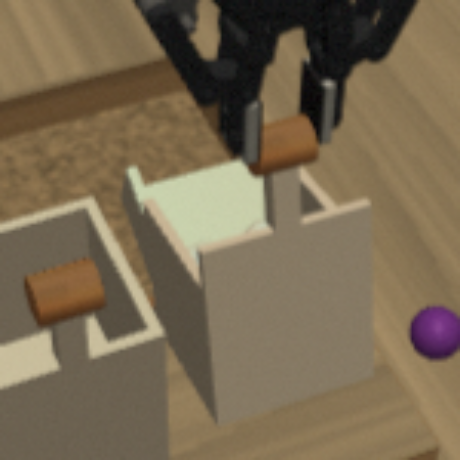

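The tub is leaning about 12° with its rear base lifted and only small forces. I continue.

Emit:
carry_out(
  deltas=[-0.05,0,-0.15,0,0,0,-1,-0.04,0,-0.15,0,0,0,-1,-0.03,0,-0.16,0,0,0,-1,-0.02,0,-0.15,0,0,0,-1,-0.01,0,-0.15,0,0,0,-1,-0.01,0,-0.15,0,0,0,-1],
)

```text
clock: 7.98
position: [0.6347, -0.0947, 0.1958]
ee_rot: [-0.498, -0.502, -0.498, 0.502]
contact_force: [1.3, -1.6, -6.1]
width: 0.0289
```

Emit:
carry_out(
  deltas=[0,0,-0.1,0,0,0,-1,0,0,-0.1,0,0,0,-1,0.01,0,-0.1,0,0,0,-1,0.01,0,-0.1,0,0,0,-1,0.02,0,-0.1,0,0,0,-1,0.01,0,-0.1,0,0,0,-1,0.03,0,-0.1,0,0,0,-1,0.02,0,-0.1,0,0,0,-1],
)

```text
clock: 8.98
position: [0.6349, -0.0471, 0.1896]
ee_rot: [-0.498, -0.501, -0.498, 0.502]
contact_force: [-0.3, -2.5, -7.2]
width: 0.0287
```

```bash
python3 st.py; python3 - <<'E'
from h import *
a=snap('side')['color']; b=snap('top')['color']
cv2.imwrite('pics/s5c.png',np.hstack([cv2.resize(a[110:310,150:350,::-1],(400,400)),cv2.resize(b[145:295,160:340,::-1],(400,400))]))
E
```

```text
8.975 
 [[-4.0e-04  1.0e+00 -6.5e-03]
 [-3.0e-04 -6.5e-03 -1.0e+00]
 [-1.0e+00 -3.0e-04  3.0e-04]] [ 0.6349 -0.0471  0.1896] [-0.183  0.378  1.393 -0.     1.371 -0.176] [-0.3 -2.5 -7.2] 0.02866413832429838
to hover: tool units [-1.006 -0.     2.283]
```

View pics/s5c.png

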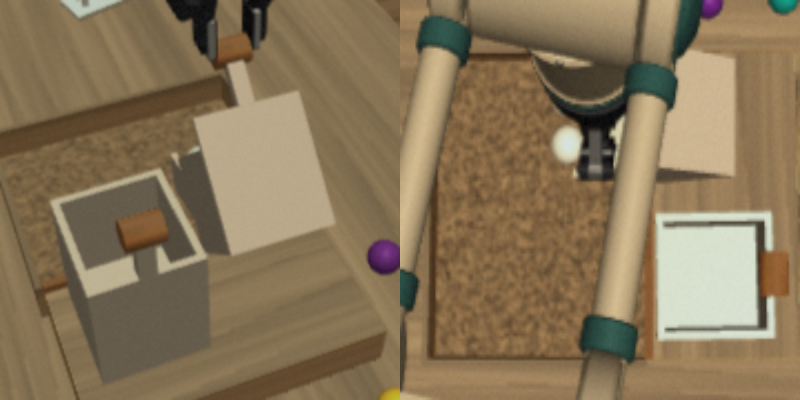

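The force is -7 N in z, so my arc is slightly high and carries the tub's weight. I'll ease down so the base edge stays loaded.

Emit:
carry_out(
  deltas=[0.02,0,0,0,0,0,-1],
)

```text
clock: 9.2
position: [0.6351, -0.047, 0.1894]
ee_rot: [0.498, 0.502, 0.498, -0.501]
contact_force: [-1.7, -1.3, -0.2]
width: 0.0288
```

Emit:
carry_out(
  deltas=[0.02,0,0,0,0,0,-1],
)

```text
clock: 9.32
position: [0.6353, -0.0468, 0.1893]
ee_rot: [0.499, 0.502, 0.498, -0.501]
contact_force: [-1.9, 0.8, 5.6]
width: 0.0288
```

```bash
python3 - <<'E'
from h import *
im=snap('side');P=cloud(im)
a=im['color']
cv2.imwrite('pics/s6c.png',cv2.resize(a[130:260,200:330,::-1],(600,600),interpolation=cv2.INTER_CUBIC))
# back wall outer face plane
r=P[175:225,255:310].reshape(-1,3);r=r[r[:,2]>.06]
c=r.mean(0);u,s,v=np.linalg.svd(r-c);n=v[2];print('normal',n,'lean',np.degrees(np.arctan2(abs(n[2]),abs(n[1]))),s/np.sqrt(len(r)),c)
E
```

```text
normal [-0.44906194 -0.54732697 -0.70624115] lean 52.22481885479604 [0.05357226 0.02441435 0.02243449] [ 0.63139359 -0.12842905  0.14715674]
```

View pics/s6c.png

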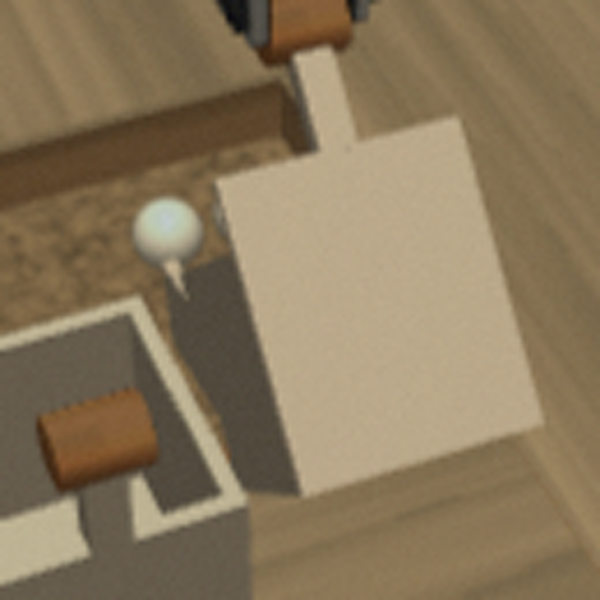

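One ball is visible beyond the lip (170,235) and the other is just behind it. The base edge is pressed on the plinth again. I lean on slowly.

Emit:
carry_out(
  deltas=[0,0,-0.05,0,0,0,-1,0.01,0,-0.05,0,0,0,-1,0.01,0,-0.05,0,0,0,-1,0.02,0,-0.05,0,0,0,-1,0.01,0,-0.05,0,0,0,-1,0.01,0,-0.04,0,0,0,-1],
)

```text
clock: 10.12
position: [0.6352, -0.0296, 0.1837]
ee_rot: [0.498, 0.502, 0.498, -0.502]
contact_force: [-1.1, -0.4, 2.7]
width: 0.0289
```

Emit:
carry_out(
  deltas=[0.02,0,-0.05,0,0,0,-1,0.02,0,-0.05,0,0,0,-1,0.02,0,-0.05,0,0,0,-1,0.02,0,-0.04,0,0,0,-1],
)

```text
clock: 10.62
position: [0.6352, -0.0184, 0.1788]
ee_rot: [-0.498, -0.502, -0.498, 0.502]
contact_force: [-0.8, 0.7, 1.3]
width: 0.0292
```

```bash
python3 - <<'E'
from h import *
im=snap('side');a=im['color'];b=snap('top')['color']
cv2.imwrite('pics/s7c.png',np.hstack([cv2.resize(a[100:270,130:330,::-1],(400,400)),cv2.resize(b[145:295,160:340,::-1],(400,400))]))
E
```

```text
(no output)
```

View pics/s7c.png

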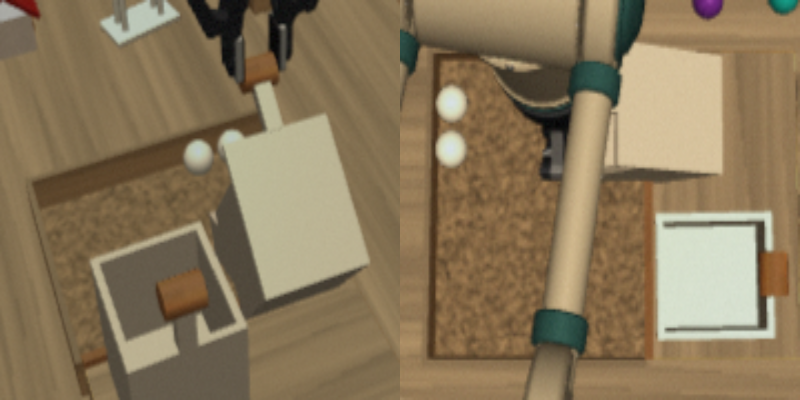

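Both balls are out and resting in the tray against its far wall (top crop 450,103 and 450,148). I now rock back.

```bash
python3 - <<'E'
from plan import *
rows(list(np.arange(56,29,-2.6)));rows(list(np.arange(30,9,-2.)));rows(list(np.arange(10,-.1,-1.)))
E
```

```text
[np.float64(56.0), np.float64(53.4), np.float64(50.8), np.float64(48.199999999999996), np.float64(45.599999999999994), np.float64(42.99999999999999), np.float64(40.39999999999999), np.float64(37.79999999999999), np.float64(35.19999999999999), np.float64(32.59999999999999), np.float64(29.999999999999986)]
-0.05, 0, 0.12, 0, 0, 0, -1, -0.05, 0, 0.12, 0, 0, 0, -1, -0.04, 0, 0.13, 0, 0, 0, -1, -0.04, 0, 0.12, 0, 0, 0, -1, -0.03, 0, 0.13, 0, 0, 0, -1, -0.02, 0, 0.13, 0, 0, 0, -1, -0.02, 0, 0.13, 0, 0, 0, -1, -0.02, 0, 0.13, 0, 0, 0, -1, -0.00, 0, 0.13, 0, 0, 0, -1, -0.00, 0, 0.13, 0, 0, 0, -1
[np.float64(30.0), np.float64(28.0), np.float64(26.0), np.float64(24.0), np.float64(22.0), np.float64(20.0), np.float64(18.0), np.float64(16.0), np.float64(14.0), np.float64(12.0), np.float64(10.0)]
0.00, 0, 0.10, 0, 0, 0, -1, 0.01, 0, 0.10, 0, 0, 0, -1, 0.01, 0, 0.10, 0, 0, 0, -1, 0.01, 0, 0.11, 0, 0, 0, -1, 0.02, 0, 0.10, 0, 0, 0, -1, 0.02, 0, 0.10, 0, 0, 0, -1, 0.03, 0, 0.10, 0, 0, 0, -1, 0.02, 0, 0.10, 0, 0, 0, -1, 0.03, 0, 0.10, 0, 0, 0, -1, 0.04, 0, 0.10, 0, 0, 0, -1
[np.float64(10.0), np.float64(9.0), np.float64(8.0), np.float64(7.0), np.float64(6.0), np.float64(5.0), np.float64(4.0), np.float64(3.0), np.float64(2.0), np.float64(1.0), np.float64(0.0)]
0.02, 0, 0.05, 0, 0, 0, -1, 0.02, 0, 0.05, 0, 0, 0, -1, 0.02, 0, 0.05, 0, 0, 0, -1, 0.02, 0, 0.04, 0, 0, 0, -1, 0.02, 0, 0.05, 0, 0, 0, -1, 0.02, 0, 0.05, 0, 0, 0, -1, 0.03, 0, 0.04, 0, 0, 0, -1, 0.02, 0, 0.05, 0, 0, 0, -1, 0.02, 0, 0.05, 0, 0, 0, -1, 0.03, 0, 0.04, 0, 0, 0, -1
```

Emit:
carry_out(
  deltas=[-0.04,0,0.12,0,0,0,-1,-0.05,0,0.12,0,0,0,-1,-0.04,0,0.13,0,0,0,-1,-0.03,0,0.12,0,0,0,-1,-0.03,0,0.13,0,0,0,-1],
)

```text
clock: 11.35
position: [0.6353, -0.0566, 0.1915]
ee_rot: [0.499, 0.502, 0.498, -0.502]
contact_force: [-0.8, 0.5, 5.3]
width: 0.0288
```

Emit:
carry_out(
  deltas=[-0.02,0,0.13,0,0,0,-1,-0.02,0,0.13,0,0,0,-1,-0.02,0,0.13,0,0,0,-1,0,0,0.13,0,0,0,-1,0,0,0.13,0,0,0,-1],
)

```text
clock: 11.98
position: [0.6351, -0.0965, 0.1956]
ee_rot: [-0.499, -0.502, -0.497, 0.502]
contact_force: [-2.1, -2.2, 7.8]
width: 0.0288
```

```bash
python3 st.py
```

```text
11.975 
 [[ 0.0021  1.     -0.0069]
 [-0.0023 -0.0069 -1.    ]
 [-1.      0.0021  0.0023]] [ 0.6351 -0.0965  0.1956] [-0.258  0.382  1.372 -0.002  1.385 -0.251] [-2.1 -2.2  7.8] 0.028841582004981513
to hover: tool units [-0.904 -0.007  1.461]
```

Emit:
carry_out(
  deltas=[-0.01,0,0.1,0,0,0,-1,0.01,0,0.1,0,0,0,-1,0.01,0,0.1,0,0,0,-1,0.01,0,0.11,0,0,0,-1,0.02,0,0.1,0,0,0,-1],
)

```text
clock: 12.6
position: [0.635, -0.1276, 0.1928]
ee_rot: [-0.5, -0.501, -0.497, 0.502]
contact_force: [-2.1, -2.3, 6.9]
width: 0.0289
```

Emit:
carry_out(
  deltas=[0.02,0,0.1,0,0,0,-1,0.03,0,0.1,0,0,0,-1,0.02,0,0.1,0,0,0,-1,0.03,0,0.1,0,0,0,-1,0.04,0,0.1,0,0,0,-1],
)

```text
clock: 13.22
position: [0.6349, -0.1587, 0.1846]
ee_rot: [-0.5, -0.501, -0.496, 0.503]
contact_force: [-2.1, -4.0, 7.5]
width: 0.0288
```

Emit:
carry_out(
  deltas=[0.02,0,0.05,0,0,0,-1,0.02,0,0.05,0,0,0,-1,0.02,0,0.05,0,0,0,-1,0.02,0,0.04,0,0,0,-1,0.02,0,0.05,0,0,0,-1,0.02,0,0.05,0,0,0,-1],
)

```text
clock: 13.98
position: [0.6348, -0.1763, 0.1772]
ee_rot: [-0.5, -0.501, -0.496, 0.503]
contact_force: [-1.5, -4.6, 5.3]
width: 0.0291
```

```bash
python3 st.py;python3 - <<'E'
from h import *
im=snap('side');a=im['color']
cv2.imwrite('pics/s8c.png',cv2.resize(a[100:290,150:340,::-1],(600,600)))
E
```

```text
13.975 
 [[ 0.0023  1.     -0.007 ]
 [-0.006  -0.007  -1.    ]
 [-1.      0.0023  0.0059]] [ 0.6348 -0.1763  0.1772] [-0.374  0.415  1.363 -0.005  1.358 -0.366] [-1.5 -4.6  5.3] 0.02905506680329602
to hover: tool units [-1.213 -0.01   0.135]
```

View pics/s8c.png

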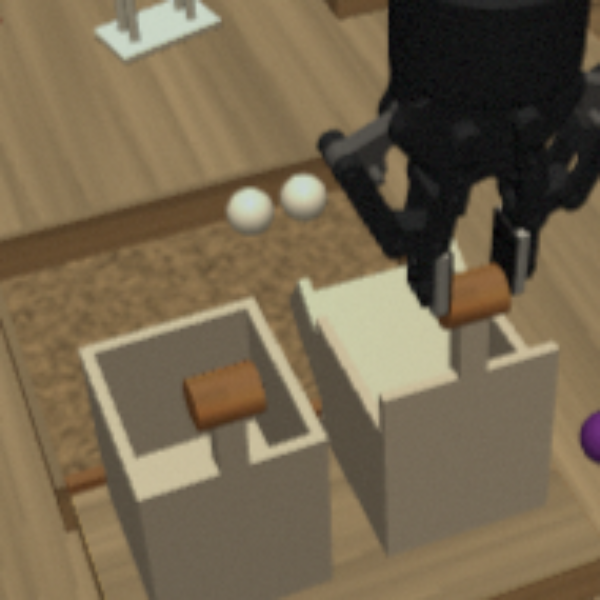

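The balls stay in the tray (side crop 250,210 and 303,197), and the tub is about 4° from upright. The grip reads about 3 mm behind its path because the rounded edge rolled back, so I close the last bit on the measured pose, aiming at the starting grip position.

Emit:
carry_out(
  deltas=[0.02,0,0,0,0,0,-1,0.02,-0.005,0.02,0,0,0,-1,0.02,-0.005,0.03,0,0,0,-1],
)

```text
clock: 14.4
position: [0.6348, -0.1808, 0.1749]
ee_rot: [-0.502, -0.501, -0.495, 0.503]
contact_force: [-2.2, -7.8, 10.2]
width: 0.029
```

```bash
python3 st.py
```

```text
14.4 
 [[ 0.0044  1.     -0.0071]
 [-0.0091 -0.007  -0.9999]
 [-0.9999  0.0045  0.0091]] [ 0.6348 -0.1808  0.1749] [-0.379  0.417  1.367 -0.007  1.35  -0.37 ] [-2.2 -7.8 10.2] 0.029041243649802984
to hover: tool units [-1.252 -0.008  0.065]
```

Emit:
carry_out(
  deltas=[0,0,0.03,0,0,0,-1,0,0,0.03,0,0,0,-1,0,0,0.02,0,0,0,-1,0,0,0,0,0,0,-1],
)

```text
clock: 14.9
position: [0.6346, -0.1837, 0.1734]
ee_rot: [-0.5, -0.501, -0.496, 0.502]
contact_force: [-0.2, -5.2, 5.5]
width: 0.0292
```

```bash
python3 st.py
```

```text
14.9 
 [[ 0.003   1.     -0.0071]
 [-0.0052 -0.0071 -1.    ]
 [-1.      0.0031  0.0052]] [ 0.6346 -0.1837  0.1734] [-0.385  0.42   1.365 -0.004  1.351 -0.377] [-0.2 -5.2  5.5] 0.029182994153012485
to hover: tool units [-1.277 -0.007  0.012]
```

Emit:
carry_out(
  deltas=[0.01,0,0.03,0,0,0,-1,0.01,0,0.03,0,0,0,-1,0.01,0,0.02,0,0,0,-1,0,0,0,0,0,0,-1],
)

```text
clock: 15.4
position: [0.6346, -0.1876, 0.1713]
ee_rot: [-0.5, -0.502, -0.497, 0.502]
contact_force: [1.3, -4.5, 4.4]
width: 0.029
```

```bash
python3 st.py;python3 - <<'E'
from h import *
im=snap('side');P=cloud(im);a=im['color']
cv2.imwrite('pics/s9c.png',cv2.resize(a[130:290,190:350,::-1],(600,600)))
Q=P.reshape(-1,3)
b=Q[(Q[:,0]>.595)&(Q[:,0]<.675)&(Q[:,2]>.06)&(Q[:,2]<.14)&(Q[:,1]<-.17)&(Q[:,1]>-.21)]
A=np.c_[b[:,2],np.ones(len(b))];k=np.linalg.lstsq(A,b[:,1],rcond=None)[0];print(len(b),'lean deg',np.degrees(np.arctan(k[0])),'y at .05,.15',k[0]*.05+k[1],k[0]*.15+k[1])
d=np.load('0.npz')['sc'].reshape(-1,3)
b=d[(d[:,0]>.595)&(d[:,0]<.675)&(d[:,2]>.06)&(d[:,2]<.14)&(d[:,1]<-.17)&(d[:,1]>-.21)]
A=np.c_[b[:,2],np.ones(len(b))];k=np.linalg.lstsq(A,b[:,1],rcond=None)[0];print('start',len(b),np.degrees(np.arctan(k[0])),k[0]*.05+k[1],k[0]*.15+k[1])
E
```

```text
15.4 
 [[ 0.0028  1.     -0.007 ]
 [-0.0037 -0.0069 -1.    ]
 [-1.      0.0028  0.0037]] [ 0.6346 -0.1876  0.1713] [-0.391  0.423  1.366 -0.002  1.349 -0.384] [ 1.3 -4.5  4.4] 0.029039453590484734
to hover: tool units [-1.312 -0.007 -0.055]
1506 lean deg 0.1891664062898124 y at .05,.15 -0.19258176808060534 -0.1922516092185901
start 1495 -0.0076912862083040314 -0.18864816539797635 -0.1886615892248618
```

View pics/s9c.png

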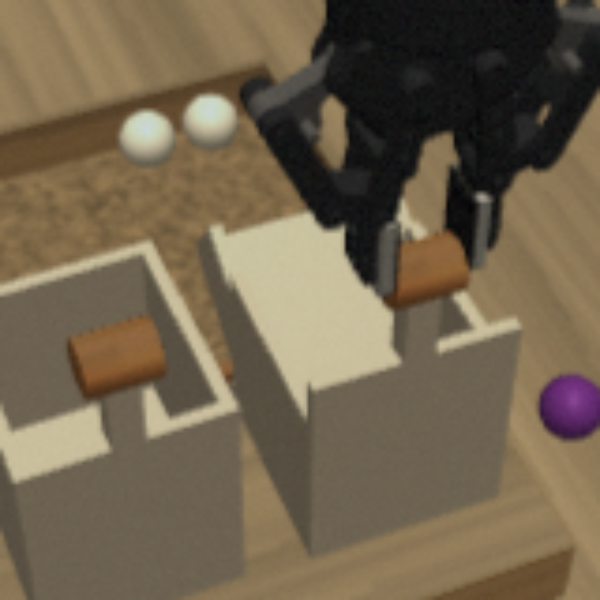

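The tub is upright within 0.2° and about 4 mm back of its start, as expected when the rounded edge rolls. I relax the residual force, then open.

Emit:
carry_out(
  deltas=[-0.01,0,0.02,0,0,0,-1,-0.01,0,0.02,0,0,0,-1,0,0,0,0,0,0,-1],
)

```text
clock: 15.82
position: [0.6338, -0.1875, 0.1714]
ee_rot: [0.498, 0.502, 0.498, -0.502]
contact_force: [2.9, -2.4, 0.6]
width: 0.029
```

```bash
python3 st.py
```

```text
15.825 
 [[ 2.0e-04  1.0e+00 -6.9e-03]
 [ 6.0e-04 -6.9e-03 -1.0e+00]
 [-1.0e+00  2.0e-04 -6.0e-04]] [ 0.6338 -0.1875  0.1714] [-3.930e-01  4.240e-01  1.364e+00  1.000e-03  1.354e+00 -3.870e-01] [ 2.9 -2.4  0.6] 0.029041402595228548
to hover: tool units [-1.311  0.003 -0.06 ]
```

Emit:
carry_out(
  deltas=[0,0,0.01,0,0,0,-1,0,0,0,0,0,0,-0.2,0,0,0,0,0,0,0.3,0,0,0,0,0,0,0.8,0,0,0,0,0,0,1,0,0,0,0,0,0,1,0,0,0,0,0,0,1,0,0,0,0,0,0,1],
)

```text
clock: 16.82
position: [0.6335, -0.1883, 0.1719]
ee_rot: [-0.498, -0.502, -0.498, 0.502]
contact_force: [0.4, -0.0, -0.7]
width: 0.0855
```

```bash
python3 st.py
```

```text
16.825 
 [[-0.      1.     -0.0066]
 [-0.     -0.0066 -1.    ]
 [-1.     -0.      0.    ]] [ 0.6335 -0.1883  0.1719] [-0.394  0.424  1.363 -0.     1.355 -0.388] [ 0.4 -0.  -0.7] 0.08546849399977559
to hover: tool units [-1.302  0.008 -0.072]
```

Now straight up 110 mm, then back toward −y, out of the way.

Emit:
carry_out(
  deltas=[-0.15,0,0,0,0,0,1,-0.2,0,0,0,0,0,1,-0.3,0,0,0,0,0,1,-0.3,0,0,0,0,0,1,-0.4,0,0,0,0,0,1,-0.5,0,0,0,0,0,1,0,-0.3,0.5,0,0,0,1,0,-0.3,0.5,0,0,0,1,0,-0.3,0.5,0,0,0,1,0,-0.3,0.5,0,0,0,1],
)

```text
clock: 18.08
position: [0.5603, -0.3088, 0.2842]
ee_rot: [0.499, 0.502, 0.498, -0.502]
contact_force: [0.9, 0.4, -0.2]
width: 0.0856
```

Emit:
carry_out(
  deltas=[0,-0.3,0.5,0,0,0,1,0,-0.3,0.5,0,0,0,1,0,0,0,0,0,0,1],
)

```text
clock: 18.45
position: [0.5231, -0.3699, 0.2839]
ee_rot: [-0.498, -0.502, -0.497, 0.503]
contact_force: [-0.4, 0.0, 0.3]
width: 0.0852
```

```bash
python3 st.py;python3 - <<'E'
from h import *
ims=snap('side','s10.png');P=cloud(ims);imt=snap('top','t10.png');T=cloud(imt)
for Q in (P.reshape(-1,3),np.load('0.npz')['sc'].reshape(-1,3)):
    b=Q[(Q[:,0]>.595)&(Q[:,0]<.675)&(Q[:,2]>.06)&(Q[:,2]<.14)&(Q[:,1]<-.17)&(Q[:,1]>-.21)]
    A=np.c_[b[:,2],np.ones(len(b))];k=np.linalg.lstsq(A,b[:,1],rcond=None)[0];print(len(b),'lean deg',np.degrees(np.arctan(k[0])),'y',k[0]*.05+k[1])
for Q in (T.reshape(-1,3),np.load('0.npz')['tc'].reshape(-1,3)):
    g=Q[(Q[:,2]>.19)&(Q[:,2]<.22)&(Q[:,1]<-.15)&(Q[:,1]>-.21)&(Q[:,0]>.6)&(Q[:,0]<.67)]
    print('grip',g.min(0),g.max(0),g.mean(0))
    b=Q[(abs(Q[:,2]-.151)<.003)&(Q[:,1]<-.17)&(Q[:,1]>-.2)&(Q[:,0]>.58)&(Q[:,0]<.69)];print(cv2.fitLine((b[:,:2]).astype(np.float32),cv2.DIST_HUBER,0,.01,.01).ravel())
m=(T[...,2]>.02)&(T[...,2]<.06)&(imt['color'].min(-1)>150)
n,l,st,c=cv2.connectedComponentsWithStats(m.astype(np.uint8))
for i in range(1,n):
    if st[i,4]>15: print(c[i],st[i,4],T[l==i].mean(0))
E
```

```text
18.45 
 [[ 6.000e-04  9.999e-01 -1.000e-02]
 [-1.700e-03 -1.000e-02 -9.999e-01]
 [-1.000e+00  6.000e-04  1.700e-03]] [ 0.5231 -0.3699  0.2839] [-7.230e-01  3.480e-01  1.211e+00 -1.000e-03  1.582e+00 -7.130e-01] [-0.4  0.   0.3] 0.08524119836673459
to hover: tool units [ 0.561  1.816 -3.118]
1435 lean deg 0.12484312261341458 y -0.19276496214192726
1495 lean deg -0.0076912862083040314 y -0.18864816539797635
grip [ 0.61959479 -0.19837433  0.19208521] [ 0.64927448 -0.17542658  0.20965461] [ 0.63353201 -0.18616905  0.20332431]
[ 0.9999634  -0.00855345  0.63138765 -0.18847103]
grip [ 0.61931737 -0.19465096  0.19341515] [ 0.64882473 -0.17049959  0.20884805] [ 0.63345928 -0.18152904  0.20300625]
[ 0.9999646  -0.00841514  0.6301574  -0.18456185]
[182.65137615 183.22018349] 109 [0.65646437 0.11461347 0.03412129]
[182.42342342 200.26126126] 111 [0.61849388 0.11397308 0.03398513]
[ 56.3  268.75] 20 [0.46679774 0.38140863 0.04429031]
```

View pics/s10.png

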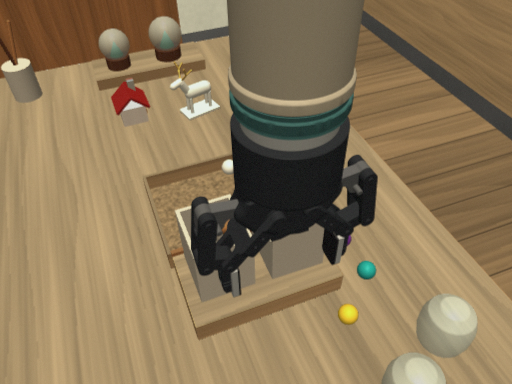

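View pics/t10.png

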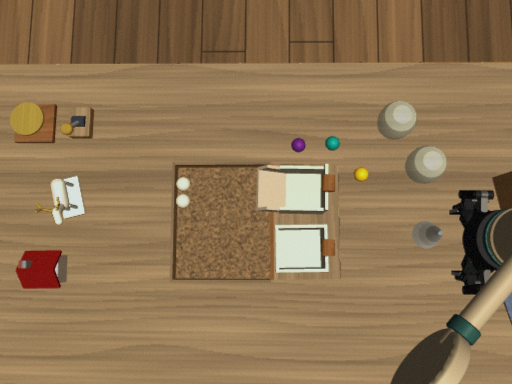

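The top view shows both balls in the tray at (183,184) and (183,200). The tub is upright and empty, its grip is at (328,183), and the look-alikes have not moved. The gripper is clear of everything, so I hand in.

```bash
python3 -c "
from rig import job
print(job.sign_off())"
```

```text
the job is handed in; nothing more can be done
None
```

Both snowballs are out of the spouted tub and lying in the cork-floored tray. The tub is back upright and released, though about 4 mm behind where it started.

I pinched its swivel grip by the flat ends and rocked it to about 56°, and both balls rolled out. I then rocked it back, let go and backed away, handing in at about 18.5 s.

**Last checks:**
- **Balls:** both are at rest on the cork against the far wall, at about (0.656, 0.115) and (0.618, 0.114) m.
- **Tub:** it stands upright within about 0.1° and its yaw is unchanged. The 4 mm is along the pour axis, because the rounded edge rolled back farther than the stop strip had let it roll forward. I tried to hold it forward on the last few degrees of the way back, but friction held the edge, so I left it there.
- **Lifting:** at about 30–46° of lean the gripper carried most of the tub's weight (readings of 6–7 N). I then pressed it back down so the edge bore on the plinth. The camera showed no lift, but I cannot rule out a fraction of a millimetre.
- **Forces:** wrist force readings stayed under about 13 N.
- **Other things:** the look-alikes were not touched.

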